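# Seat a roller bearing cone and rock it free

## Task

Take the roller bearing cone by its bar and set it in the matching housing, the one with the wide cup, with the bar in line with the two flange bolts, and press it home with about 10 N for a second, never more than 15 N. Keeping that pressure on, rock it about its axis to check that it turns freely: 20 degrees anticlockwise (seen from above), then 20 degrees clockwise of the bolt line, and back into line. Let go and leave it sitting upright and fully home, with the other things on the table where they are.

Things in the scene. Friction and masses are not known exactly. Their poses are not given: they have to be found in the camera images.
- cone: Tapered roller bearing cone on its seating tool, one rigid loose piece, 0.28 to 0.46 kg, standing small end down, 82 mm high. Origin: centre of the small face; z up its axis. Taper: 36 mm across at z = 0, 55.5 mm at z = 26 mm (20.6 degrees half angle); then a collar 34 mm across to z = 30 mm, a stem 16 to 18 mm thick to z = 60 mm, and the grip bar on top.
- bar_mid (a point): Middle of the cone's flat-sided aluminium grip bar, on the cone's axis 71 mm above its small face. The bar is 64 mm long (cone's x axis), 14 mm thick (y) and 22 mm high (60 to 82 mm above the small face), alike at both ends.
- bar_end (a point): Point in the cone's grip bar 30 mm from the axis, towards its +x end, 71 mm above the small face.
- hub_wide: Grey bearing housing with the wide cup, fixed to the table. Flange 10 mm thick, 72 mm across, 120 mm long over its two bolt lugs (bolts on its x axis at +-49 mm, heads to z = 18 mm). Round barrel 76 mm across, bore 64 mm, rim at z = 70 mm. Origin: centre of the underside; z up. With the cone home, the cone's origin is at z = 35 mm, +-7 mm, less the spring's give.
- wide_mouth (a point): Mean place of the wide cup's mouth, on the housing's axis 59 mm above its underside. The steel cup's bore is 54 mm across at the mouth, 39 mm 20 mm lower, 20.6 degrees like the cone. The cup really stands up to 7 mm higher or lower, differently each start and not reported: feel for it. The cone centres itself and turns in it with less than 1 N m.
- cup_wide (a joint): How far the wide cup is pressed down on the spring it floats on, in m: 0 free (0.00015 under its own weight), then 0.001 for every 8 N, cone weight included, to 0.005 at the stop.
- hub_narrow: A second housing, outwardly the same (same sizes, fixed, origin at the centre of its underside, bolts on its x axis), but with a narrow cup, 40 mm across at the mouth and 25 mm lower down: the cone does not go home in it. Not to be used.
- spanner_13: Bystander: ring-open spanner, 26x182x5 mm, lying flat. Origin: centre of its underside; y along its length. To be left alone.
- side_cutter: Bystander: blue-handled side cutter, 49x141x13 mm, lying flat. Origin: centre of its underside; y along its length. To be left alone.
- tape_black: Bystander: roll of black tape, 64 mm across, 19 mm high, lying flat. Origin: centre of its underside. To be left alone.
- tape_measure: Bystander: yellow tape measure, 40x75x62 mm, standing. Origin: centre of its underside. To be left alone.
- solder_spool: Bystander: spool of solder, 57x63x38 mm, standing on its flange. Origin: centre of its underside. To be left alone.
- marker: Bystander: black marker pen, 18x139x18 mm, lying. Origin: centre of its underside; y along its length. To be left alone.
- lamp_box_5: Bystander: small white carton, 52x52x62 mm, standing. Origin: centre of its underside. To be left alone.
Things that resemble listed ones, but are neither listed nor needed, are in the scene too. Leave any pink look-alike of the cone alone.

How it is judged (in metres and radians):
On the way, in this order (a step that is already met when the one before it is completed fails the run):
1. the cone is home in the wide cup, its bar within about 8 degrees of the bolt line, pressed with at least 6 N (cup 0.9 mm down) (horizontal distance between cone and hub_wide below 0.0025 m and angle between cone's own z axis and vertical below 0.06 rad and z of cone in the frame of hub_wide between 0.0245 and 0.0428 m and angle between the x axis of cone and the x axis of hub_wide, either way round below 0.14 rad and value of joint cup_wide above 0.0009 m), for 0.4 s.
2. rocked at least 14 degrees anticlockwise of the bolt line, pressed with at least 6 N, still home (horizontal distance between cone and hub_wide below 0.0025 m and angle between cone's own z axis and vertical below 0.06 rad and z of cone in the frame of hub_wide between 0.0245 and 0.0428 m and ((x of bar_end in the frame of hub_wide above 0 m and y of bar_end in the frame of hub_wide above 0.0071 m) or (x of bar_end in the frame of hub_wide below 0 m and y of bar_end in the frame of hub_wide below -0.0071 m)) and value of joint cup_wide above 0.0009 m), for 0.1 s.
3. rocked at least 14 degrees clockwise of the bolt line, pressed with at least 6 N, still home (horizontal distance between cone and hub_wide below 0.0025 m and angle between cone's own z axis and vertical below 0.06 rad and z of cone in the frame of hub_wide between 0.0245 and 0.0428 m and ((x of bar_end in the frame of hub_wide above 0 m and y of bar_end in the frame of hub_wide below -0.0071 m) or (x of bar_end in the frame of hub_wide below 0 m and y of bar_end in the frame of hub_wide above 0.0071 m)) and value of joint cup_wide above 0.0009 m), for 0.1 s.
At the end, for the whole second after the job is handed in: The cone sits in the wide cup: axis within 2.5 mm of the housing's, upright within 0.06 rad, origin 24.5 to 42.8 mm above the housing's underside, bar within 0.16 rad of the bolt line, at rest and released (horizontal distance between cone and hub_wide below 0.0025 m and angle between cone's own z axis and vertical below 0.06 rad and z of cone in the frame of hub_wide between 0.0245 and 0.0428 m and angle between the x axis of cone and the x axis of hub_wide, either way round below 0.16 rad and linear speed of cone below 0.02 m/s and contact force between the fingers and cone below 0.1 N); the robot touches nothing.
It fails at once if the cup is pressed down with more than 18 N (2.4 mm) (value of joint cup_wide above 0.0024 m).
It fails at once if a bystander is moved more than 25 mm (distance of any of spanner_13, side_cutter, tape_black, tape_measure, solder_spool, marker, lamp_box_5 from where it was at the start of the episode above 0.025 m).
It also fails if it takes over 58 s, if anything falls off the work surface, if the arm or the gripper's body presses on something with over 40 N, if the wrist force passes 120 N, or if a joint passes its speed limit or range.

## Robot

A 6-joint arm with a two-finger parallel gripper is mounted at the origin on a cart in front of the work surface, level with it; the furniture and walls round the work are solid. World frame = base frame: x ahead of the robot, y to its left, z up, the work surface at z = 0. Lengths are in m, angles in degrees, forces in N, time in s.
With the tool pointing down it reaches from about 0.3 to 0.75 m from the base axis. Payload 8.5 kg.
Tool frame: the origin (TCP) lies between the finger pads; the fingertips stand env.finger_overhang ahead of it and the grasp point (between the pads) lies 2 mm behind it (env.finger_overhang is the distance from the TCP to the fingertips, in m); z points along the fingers, y is the line along which they close (so a half turn about z gives the same grasp; the last joint's range is limited). The gripper opens to 85 mm and grips with 20 to 120 N. Pads are 22 mm wide; open, the fingers measure 114 mm over their backs; the gripper's body (76 mm by 85 mm) begins 54 mm behind the grasp point. The pads swing forward as they close: fully open they stand 13 mm farther back than shut.
Start: joints at [64.154, 21.807, 74.336, -0, 83.858, -12.336], TCP at [0.128, 0.535, 0.248] pointing down, gripper open.
Joint ranges: [-178.18, 178.18], [-50.72, 133.34], [12.68, 142.11], [-81.47, 261.47], [9.98, 163.14], [-165.26, 165.26]. Speed limits (degrees/s): [136.94, 136.94, 180, 180, 180, 180].

## Interface

Orientations are given as a 3x3 rotation matrix whose columns are the frame's x, y, z axes.
In Python, from rig import env gives the robot as it stands. The module is installed in compiled form; this text tells all that it offers.
- The arm moves only by the tool jog_arm, never from a script. Its arguments are lists of equal length, an entry for each row: "hand": the finger opening in m, from 0 to 0.0854; "travel": the shift along the world's x, y, z in m, a list of three; "yaw": the turn about the world's z in rad. A call has exactly 5 rows; each row shifts and turns the commanded pose from where the row before left it; what a row does not reach is not made up. A row lasts 1/8 s, in which the tool goes at most 62.5 mm and 10.7 degrees, less where a joint would pass 70% of its speed; a pose out of reach is approached as far as the arm can. A call is refused whole if a number of a shift passes 0.0625 or a number of a turn 0.188, either way. A call with a gripper value outside its range is refused whole. The fingers move at their own pace and stop on an object; "grip_force" is the grip in N (left out, the last holds). Time passes only in rows, so rows that do not move let the fingers close, or fill a call up. It gives the time, the measured TCP pose, the force, the opening and the grip force at its end, in the units of the state.
- env.observe(): the state, without advancing time (a new reading comes with each control period).
- env.get_image(name): name is "side" or "top" or "wrist"; returns the picture (400x640x3 uint8, red, green, blue); there is no depth.
- env.calibration(name): a dict with "fx", "fy", "cx", "cy" (pixels), "position" and "rotation" of the camera in the world; the wrist camera has in their place "hand_eye" (4x4, takes a point from camera to tool coordinates, whose origin is the TCP and whose axes are the flange's). Camera axes: x right, y down, z forward; pixel columns grow to the right and rows downward; lengths in m; the calibration is good to about 2 mm. The wrist camera is an equidistant fisheye: a pixel r from the principal point sees the ray r / f radians off the axis. A picture is of the moment at which its call begins: read the wrist's pose just before it. calibration takes no time and is no camera call.
- env.close_job(): hands the job in; it is judged then, once.
The state is a dict: "time_s": time; "q": joint angles; "qvel": joint speeds; "joint_efforts": joint torques, N m; "position": TCP position; "tool_rot": TCP orientation; "ft_force": force on the tool from outside, world axes, zero at the start; "wrist_torque": the same for the moment, N m; "grip_width": finger opening in m; "gripper_force": force on a finger pad.
Only numpy, scipy, OpenCV 4.12 (cv2) and the standard library are available. Lean on these libraries where they do the work, as an engineer would, in place of code of your own. Each camera call takes 0.05 s, during which the arm holds its last target. There are 200 camera calls.

## Working session

There is one attempt and no reset: what is moved stays moved. The work goes in short steps, Python scripts to look and compute and a tool call to move; the robot and the scene stay as the last step left them, time stands still between calls to the robot, and variables do not carry over. Pictures are saved under pics/ and viewed, at most 10 in all, crops included, and the job is handed in when it is done.

Besides the shell and the picture viewer there is one more tool, called after "Call:" in YAML: its name, and indented under it one key for each argument. jog_arm: Moves the arm, as the interface text tells. Its arguments: {"type":"object","properties":{"hand":{"type":"array"},"travel":{"type":"array"},"yaw":{"type":"array"},"grip_force":{"type":"number"}},"required":["hand","travel","yaw"]}

```bash
mkdir -p pics; python3 - <<'E'
from rig import env
import cv2,numpy as np
s=env.observe()
print(s['time_s'],s['position'],np.round(s['tool_rot'],3).tolist(),s['ft_force'],s['grip_width'],env.finger_overhang)
for n in('top','side','wrist'):
    im=env.get_image(n); cv2.imwrite(f'pics/{n}0.png',im[:,:,::-1]); 
    c=env.calibration(n); print(n,{k:np.round(v,4).tolist() for k,v in c.items()})
E
```

```text
0.0 [0.12838707 0.5345248  0.24771703] [[-0.972, 0.234, -0.001], [0.234, 0.972, -0.001], [0.0, -0.001, -1.0]] [ 0.17228453 -0.01633989 -0.27849163] 0.0855193617338371 0.017
top {'fx': 404.4944, 'fy': 404.4944, 'cx': 320.1603, 'cy': 198.3611, 'position': [0.3184, -0.0193, 1.1552], 'rotation': [[0.1371, -0.9698, 0.2018], [-0.9906, -0.1344, 0.027], [0.0009, -0.2036, -0.979]]}
side {'fx': 397.8187, 'fy': 397.8187, 'cx': 325.3543, 'cy': 200.03, 'position': [0.2167, -0.6341, 0.6803], 'rotation': [[0.8987, -0.2912, 0.3279], [-0.4385, -0.5812, 0.6856], [-0.009, -0.7599, -0.65]]}
wrist {'fx': 309.7069, 'fy': 309.7069, 'cx': 314.8605, 'cy': 200.756, 'hand_eye': [[-0.0002, -0.9587, -0.2845, 0.0727], [1.0, -0.0, -0.0008, 0.0012], [0.0007, -0.2845, 0.9587, -0.1257], [0.0, 0.0, 0.0, 1.0]]}
```

View pics/top0.png

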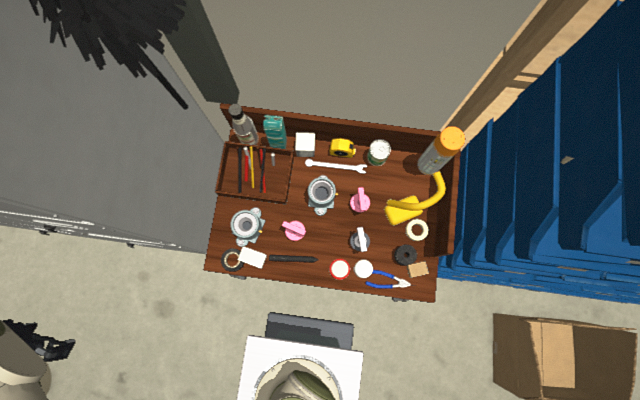

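View pics/side0.png

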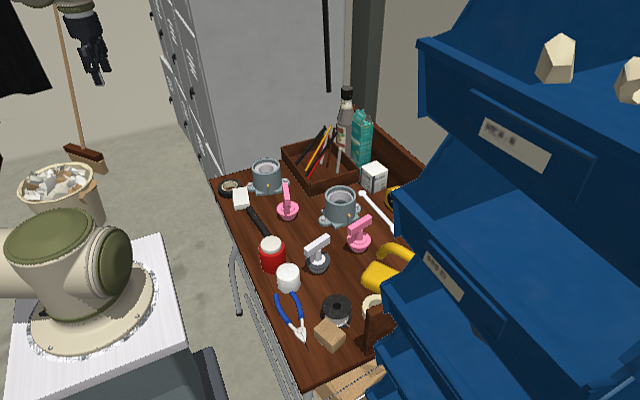

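The top view shows the grey cone at about (361,240), with pink look-alikes at (293,230) and (360,200), and housings at (321,192) and (247,225). I'll enlarge this to tell the cups apart.

```bash
python3 - <<'E'
import cv2,numpy as np
t=cv2.imread('pics/top0.png');s=cv2.imread('pics/side0.png')
a=cv2.resize(t[165:275,220:380],(800,550),interpolation=cv2.INTER_CUBIC)
b=cv2.resize(s[145:285,235:375],(560,560),interpolation=cv2.INTER_CUBIC)
cv2.imwrite('pics/ca.png',a);cv2.imwrite('pics/cb.png',b)
E
```

```text
(no output)
```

View pics/ca.png

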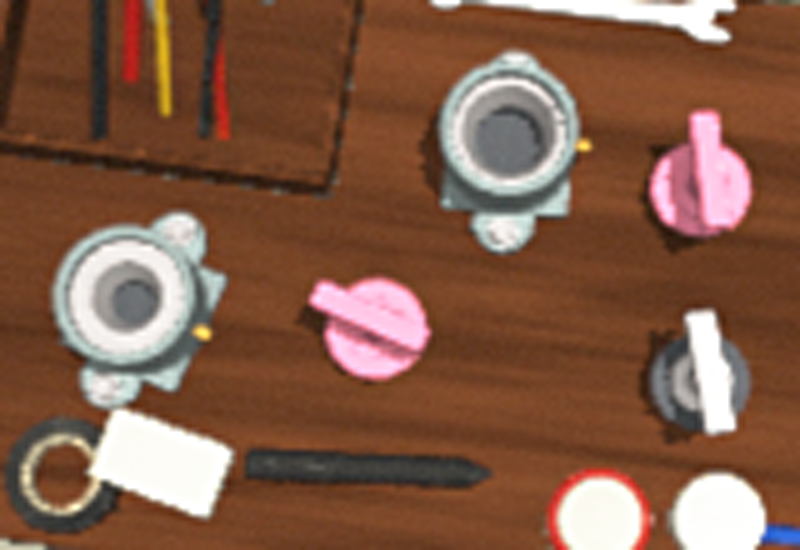

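View pics/cb.png

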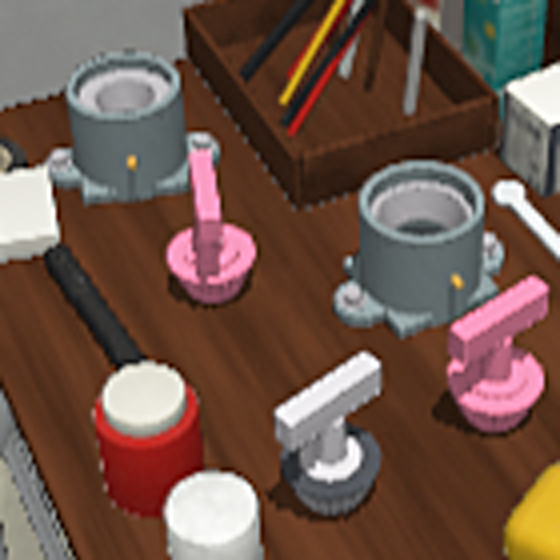

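The wide cup is in the central housing: rim at crop (508,124), near bolt (503,230), far bolt about (515,62). The bar's top ends are at crop (700,311) and (722,431). The left housing has the narrow cup.

```bash
cat > h.py <<'E'
from rig import env
import numpy as np,cv2
def ray(n,uv,z):
    c=env.calibration(n);R=np.array(c['rotation']);p=np.array(c['position'])
    d=R@np.array([(uv[0]-c['cx'])/c['fx'],(uv[1]-c['cy'])/c['fy'],1]);return p+d*(z-p[2])/d[2]
def wray(s,uv,z,inv=False):
    c=env.calibration('wrist');H=np.array(c['hand_eye']);R=np.array(s['tool_rot'])
    v=np.array([uv[0]-c['cx'],uv[1]-c['cy']])/c['fx'];r=np.hypot(*v)
    d=np.array([*(v/r*np.sin(r)),np.cos(r)]);p=np.array(s['position'])+R@H[:3,3];d=R@H[:3,:3]@d
    return p+d*(z-p[2])/d[2]
def wproj(s,P):
    c=env.calibration('wrist');H=np.array(c['hand_eye']);R=np.array(s['tool_rot'])
    q=H[:3,:3].T@(R.T@(np.array(P)-s['position'])-H[:3,3]);t=np.arctan2(np.hypot(q[0],q[1]),q[2])
    return np.array([c['cx'],c['cy']])+c['fx']*t*q[:2]/np.hypot(q[0],q[1])
E
python3 - <<'E'
from h import *
T=lambda u,v:(220+u/5,165+v/5)
S=lambda u,v:(235+u/4,145+v/4)
print('rim',ray('top',T(508,124),.07),ray('side',S(421,200),.07))
print('bolt',ray('top',T(503,230),.018),ray('top',T(515,58),.018),ray('side',S(352,300),.018),ray('side',S(492,252),.018))
a,b=ray('top',T(700,311),.082),ray('top',T(722,431),.082)
print('bar',a,b,(a+b)/2,ray('side',S(328,388),.082),np.degrees(np.arctan2(*(a-b)[1::-1])))
E
```

```text
rim [0.5665023  0.01004685 0.07      ] [0.56470376 0.0103937  0.07      ]
bolt [0.51652864 0.00581505 0.018     ] [0.6179089  0.01278955 0.018     ] [5.13228270e-01 3.01481059e-04 1.80000000e-02] [6.10460324e-01 4.50178164e-04 1.80000000e-02]
bar [ 0.47633145 -0.10583169  0.082     ] [ 0.41461752 -0.12480472  0.082     ] [ 0.44547449 -0.11531821  0.082     ] [ 0.44489752 -0.11480697  0.082     ] 17.08927062787574
```

Call:
jog_arm:
  hand: [0.085,0.085,0.085,0.085,0.085]
  travel:
    - [0.026,-0.055,0]
    - [0.026,-0.055,0]
    - [0.026,-0.055,0]
    - [0.026,-0.055,0]
    - [0.026,-0.055,0]
  yaw: [0.044,0.044,0.044,0.044,0.044]

```text
time_s: 0.78
position: [0.2588, 0.2581, 0.2483]
tool_rot: [[-1.0, 0.014, 0.0], [0.014, 1.0, 0.0], [-0.0, 0.0, -1.0]]
ft_force: [1.5, -0.0, 0.2]
grip_width: 0.0853
gripper_force: 0.0
```

Call:
jog_arm:
  hand: [0.085,0.085,0.085,0.085,0.085]
  travel:
    - [0.026,-0.055,0]
    - [0.026,-0.055,0]
    - [0.026,-0.055,0]
    - [0.026,-0.055,0]
    - [0.026,-0.055,0]
  yaw: [0.044,0.044,0.044,0.044,0.044]

```text
time_s: 1.4
position: [0.3889, -0.0173, 0.2484]
tool_rot: [[-0.979, -0.204, 0.0], [-0.204, 0.979, 0.0], [-0.0, -0.0, -1.0]]
ft_force: [1.1, 1.4, -0.6]
grip_width: 0.085
gripper_force: 0.0
```

Call:
jog_arm:
  hand: [0.085,0.085,0.085,0.085,0.085]
  travel:
    - [0.022,-0.04,0]
    - [0.022,-0.04,0]
    - [0.012,-0.018,0]
    - [0,0,0]
    - [0,0,0]
  yaw: [0.045,0.045,0,0,0]

```text
time_s: 2.02
position: [0.444, -0.1125, 0.2482]
tool_rot: [[-0.957, -0.29, -0.001], [-0.29, 0.957, 0.0], [0.0, 0.001, -1.0]]
ft_force: [-0.5, 0.6, -0.2]
grip_width: 0.0848
gripper_force: 0.0
```

```bash
python3 - <<'E'
from h import *
s=env.observe();im=env.get_image('wrist');cv2.imwrite('pics/w1.png',im[:,:,::-1])
print(s['position'],s['q'])
for P in([.445,-.115,.082],[.5655,.01,.07],[.5655-.049,.008,.018],[.5655+.049,.012,.018]):print(wproj(s,P))
E
```

```text
[ 0.44396617 -0.1124814   0.24821918] [-2.90869586e+01  1.25683295e+01  8.80031874e+01  7.89459163e-03
  7.94685855e+01 -1.35964804e+02]
[310.88440248 186.79605022]
[381.49200296 306.62408357]
[386.53089378 253.18329327]
[362.96442391 312.47913262]
```

View pics/w1.png

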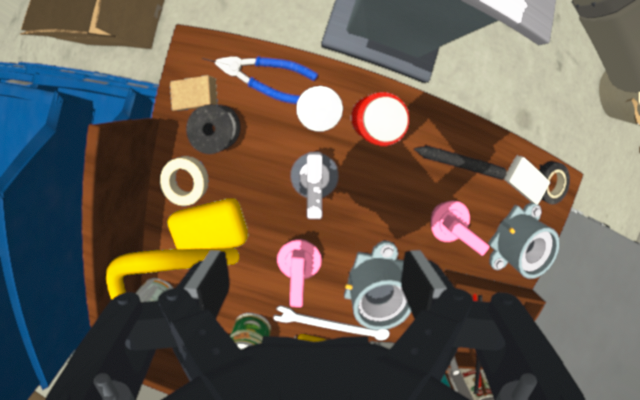

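The wrist view shows the grey cone's bar from (315,154) to (315,217), and the wide housing with its rim near (381,300) and near bolt at (386,250). I'll triangulate these.

```bash
python3 - <<'E'
from h import *
s=env.observe()
a,b=wray(s,(315,153.5),.082),wray(s,(315,217.5),.082)
print(a,b,(a+b)/2,np.linalg.norm(a-b),np.degrees(np.arctan2(*(b-a)[1::-1])),wray(s,(386,250),.018),wray(s,(381,302),.07))
E
```

```text
[ 0.41274303 -0.12052072  0.082     ] [ 0.47417673 -0.10186073  0.082     ] [ 0.44345988 -0.11119072  0.082     ] 0.06420510361933313 16.89573513133196 [0.5124616  0.00575667 0.018     ] [0.55922753 0.00688843 0.07      ]
```

Call:
jog_arm:
  hand: [0.055,0.055,0.055,0.055,0.055]
  travel:
    - [0.0005,-0.001,-0.04]
    - [0,0,-0.04]
    - [0,0,-0.02]
    - [0,0,0]
    - [0,0,0]
  yaw: [0,0,0,0,0]

```text
time_s: 2.7
position: [0.4453, -0.114, 0.1494]
tool_rot: [[-0.957, -0.291, 0.002], [-0.291, 0.957, -0.001], [-0.001, -0.001, -1.0]]
ft_force: [-0.3, 0.4, 0.9]
grip_width: 0.0548
gripper_force: 0.0
```

```bash
python3 - <<'E'
from h import *
s=env.observe();im=env.get_image('wrist');cv2.imwrite('pics/w2.png',im[:,:,::-1])
print(s['position'],s['grip_width'],wproj(s,[.4445,-.1135,.082]))
E
```

```text
[ 0.44530533 -0.11403375  0.14939095] 0.0548149159418261 [314.3858592  221.13808453]
```

View pics/w2.png

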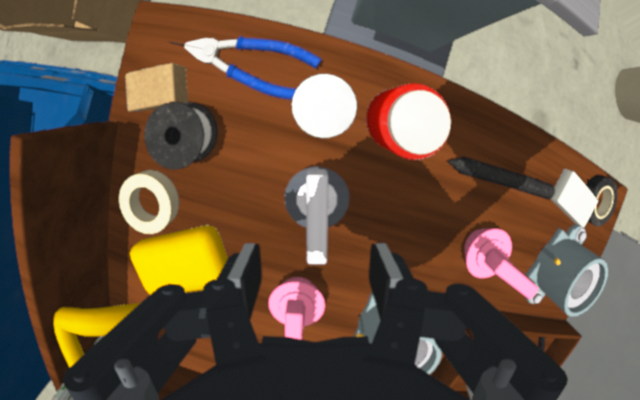

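The bar now spans (317,174) to (317,263), midway between the fingers.

```bash
python3 - <<'E'
from h import *
s=env.observe()
a,b=wray(s,(317,173.5),.082),wray(s,(317,263.5),.082)
print(a,b,(a+b)/2,np.linalg.norm(a-b),np.degrees(np.arctan2(*(b-a)[1::-1])))
E
```

```text
[ 0.41332751 -0.12140709  0.082     ] [ 0.47461073 -0.10267357  0.082     ] [ 0.44396912 -0.11204033  0.082     ] 0.06408259339277894 16.997742022777825
```

Call:
jog_arm:
  hand: [0.055,0.055,0.055,0.055,0.055]
  travel:
    - [-0.0005,0.001,-0.035]
    - [0,0,-0.03]
    - [0,0,-0.015]
    - [0,0,0]
    - [0,0,0]
  yaw: [0,0,0,0,0]

```text
time_s: 3.38
position: [0.445, -0.1135, 0.0694]
tool_rot: [[-0.957, -0.29, 0.002], [-0.29, 0.957, -0.001], [-0.001, -0.001, -1.0]]
ft_force: [-0.3, -0.1, 0.7]
grip_width: 0.0547
gripper_force: 0.0
```

Call:
jog_arm:
  hand: [0.03,0.02,0.01,0.005,0.005]
  travel:
    - [0,0,0]
    - [0,0,0]
    - [0,0,0]
    - [0,0,0]
    - [0,0,0]
  yaw: [0,0,0,0,0]
  grip_force: 60

```text
time_s: 4.0
position: [0.4446, -0.1132, 0.0688]
tool_rot: [[-0.957, -0.29, 0.001], [-0.29, 0.957, -0.0], [-0.001, -0.0, -1.0]]
ft_force: [-0.3, 1.7, 5.7]
grip_width: 0.013
gripper_force: 59.2
```

Call:
jog_arm:
  hand: [0.005,0.005,0.005,0.005,0.005]
  travel:
    - [0,0,0.02]
    - [0,0,0.04]
    - [0,0,0.04]
    - [0,0,0.02]
    - [0,0,0]
  yaw: [0,0,0,0,0]

```text
time_s: 4.62
position: [0.4446, -0.1133, 0.1889]
tool_rot: [[-0.957, -0.29, 0.002], [-0.29, 0.957, -0.001], [-0.001, -0.001, -1.0]]
ft_force: [0.3, -0.5, -4.6]
grip_width: 0.013
gripper_force: 59.5
```

Call:
jog_arm:
  hand: [0.005,0.005,0.005,0.005,0.005]
  travel:
    - [0.025,0,0]
    - [0.03,0.02,0]
    - [0.02,0.02,0]
    - [0,0,0]
    - [0,0,0]
  yaw: [-0.08,-0.08,-0.07,0,0]

```text
time_s: 5.25
position: [0.5187, -0.0733, 0.1871]
tool_rot: [[-0.998, -0.065, -0.003], [-0.065, 0.998, 0.001], [0.003, 0.001, -1.0]]
ft_force: [-0.2, 0.2, -3.9]
grip_width: 0.0129
gripper_force: 59.6
```

```bash
python3 - <<'E'
from h import *
s=env.observe();im=env.get_image('wrist');cv2.imwrite('pics/w3.png',im[:,:,::-1])
print(s['position'],s['grip_width'],s['ft_force'],wproj(s,[.5655,.011,.07]),s['q'])
E
```

```text
[ 0.51869536 -0.07329675  0.18706537] 0.012926129588822225 [-0.18264584  0.22746397 -3.92903759] [403.54828591 257.03069805] [-2.09971649e+01  2.23866308e+01  8.42563794e+01 -1.73616647e-02
  7.35105148e+01 -1.14716522e+02]
```

View pics/w3.png

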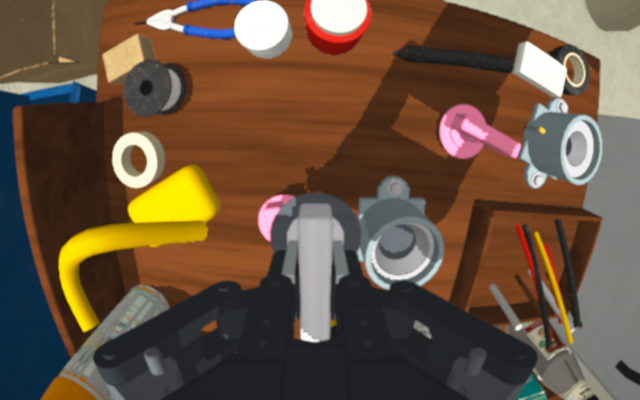

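The cone is held, with the bar vertical at x≈315. The wide housing's rim is near (402,248), its near bolt at (394,187) and its far bolt near (418,326). I'll enlarge the housing to measure it.

```bash
python3 - <<'E'
import cv2
t=cv2.imread('pics/w3.png')
cv2.imwrite('pics/w3c.png',cv2.resize(t[170:345,345:455],(500,795)[:2] and (374,595),interpolation=cv2.INTER_CUBIC))
E
```

```text
(no output)
```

View pics/w3c.png

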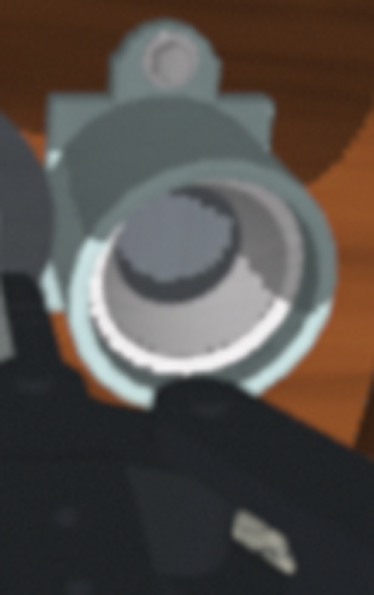

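```bash
python3 - <<'E'
from h import *
from scipy.optimize import least_squares
s=env.observe()
C=lambda p:(345+p[0]/3.4-.35,170+p[1]/3.4-.35)
P=np.array([wray(s,C(p),.07)[:2] for p in[(337,265),(330,225),(300,185),(255,162),(215,160),(70,310),(80,350),(105,385),(145,408),(325,310)]])
f=least_squares(lambda c:np.hypot(*(P-c[:2]).T)-c[2],[.56,.01,.038]);print('circle',f.x,f.fun.round(4))
f=least_squares(lambda c:np.hypot(*(P-c[:2]).T)-.038,[.56,.01]);print(f.x,f.fun.round(4))
b=wray(s,C((170,60)),.018);d=f.x-b[:2];print(b,d,np.hypot(*d),np.degrees(np.arctan2(d[1],d[0])))
e=wray(s,C((262,540)),.018);d=e[:2]-b[:2];print(e,np.degrees(np.arctan2(d[1],d[0])))
print(s['position'],np.degrees(np.arctan2(-s['tool_rot'][1][0],-s['tool_rot'][0][0])))
E
```

```text
circle [0.56436814 0.01240942 0.03746003] [ 0.0002  0.0004  0.0002  0.0003 -0.0002 -0.0004 -0.0004  0.0002  0.0007
 -0.001 ]
[0.56448187 0.01239588] [-0.0003 -0.0001 -0.0003 -0.0002 -0.0006 -0.0009 -0.001  -0.0005  0.0001
 -0.0016]
[0.51427625 0.00765406 0.018     ] [0.05020562 0.00474182] 0.05042904726631868 5.395464224708727
[0.69398342 0.07529203 0.018     ] 20.62527424169879
[ 0.51873144 -0.0735117   0.18743771] 3.6864273785764183
```

Call:
jog_arm:
  hand: [0.005,0.005,0.005,0.005,0.005]
  travel:
    - [0.016,0.03,0]
    - [0.016,0.03,0]
    - [0.0138,0.0255,0]
    - [0,0,0]
    - [0,0,0]
  yaw: [0.015,0,0,0,0]

```text
time_s: 5.92
position: [0.5647, 0.0115, 0.1881]
tool_rot: [[-0.997, -0.079, -0.001], [-0.079, 0.997, -0.0], [0.001, -0.0, -1.0]]
ft_force: [-0.2, 0.1, -4.3]
grip_width: 0.0131
gripper_force: 59.8
```

Call:
jog_arm:
  hand: [0.005,0.005,0.005,0.005,0.005]
  travel:
    - [0,0,-0.02]
    - [0,0,-0.025]
    - [0,0,-0.015]
    - [0,0,-0.005]
    - [0,0,0]
  yaw: [0,0,0,0,0]

```text
time_s: 6.55
position: [0.5654, 0.012, 0.1237]
tool_rot: [[-0.997, -0.079, 0.0], [-0.079, 0.997, -0.0], [-0.0, -0.0, -1.0]]
ft_force: [0.8, 0.7, -3.5]
grip_width: 0.0129
gripper_force: 59.8
```

Call:
jog_arm:
  hand: [0.005,0.005,0.005,0.005,0.005]
  travel:
    - [-0.0005,0,-0.004]
    - [0,0,-0.003]
    - [0,0,-0.002]
    - [0,0,-0.001]
    - [0,0,0]
  yaw: [0,0,0,0,0]

```text
time_s: 7.18
position: [0.5648, 0.0123, 0.1133]
tool_rot: [[-0.997, -0.079, -0.0], [-0.079, 0.997, 0.0], [0.0, 0.0, -1.0]]
ft_force: [0.4, -0.0, -5.0]
grip_width: 0.013
gripper_force: 59.8
```

Call:
jog_arm:
  hand: [0.005,0.005,0.005,0.005,0.005]
  travel:
    - [0,0,-0.0004]
    - [0,0,-0.0004]
    - [0,0,-0.0004]
    - [0,0,-0.0004]
    - [0,0,0]
  yaw: [0,0,0,0,0]

```text
time_s: 7.8
position: [0.5648, 0.0123, 0.1117]
tool_rot: [[-0.997, -0.079, -0.0], [-0.079, 0.997, -0.0], [0.0, -0.0, -1.0]]
ft_force: [0.0, -0.4, -4.1]
grip_width: 0.0131
gripper_force: 59.8
```

Call:
jog_arm:
  hand: [0.005,0.005,0.005,0.005,0.005]
  travel:
    - [0,0,-0.0005]
    - [0,0,-0.0005]
    - [0,0,-0.0004]
    - [0,0,0]
    - [0,0,0]
  yaw: [0,0,0,0,0]

```text
time_s: 8.43
position: [0.5648, 0.0123, 0.1103]
tool_rot: [[-0.997, -0.079, 0.0], [-0.079, 0.997, -0.0], [-0.0, -0.0, -1.0]]
ft_force: [0.5, -0.4, -4.2]
grip_width: 0.0131
gripper_force: 59.8
```

Call:
jog_arm:
  hand: [0.005,0.005,0.005,0.005,0.005]
  travel:
    - [0,0,-0.0005]
    - [0,0,-0.0005]
    - [0,0,-0.0004]
    - [0,0,0]
    - [0,0,0]
  yaw: [0,0,0,0,0]

```text
time_s: 9.05
position: [0.5648, 0.0123, 0.109]
tool_rot: [[-0.997, -0.079, 0.0], [-0.079, 0.997, -0.0], [-0.0, -0.0, -1.0]]
ft_force: [-0.6, 0.2, -4.9]
grip_width: 0.0131
gripper_force: 59.8
```

Call:
jog_arm:
  hand: [0.005,0.005,0.005,0.005,0.005]
  travel:
    - [0,0,-0.0005]
    - [0,0,-0.0005]
    - [0,0,-0.0004]
    - [0,0,0]
    - [0,0,0]
  yaw: [0,0,0,0,0]

```text
time_s: 9.68
position: [0.5648, 0.0123, 0.1075]
tool_rot: [[-0.997, -0.079, 0.0], [-0.079, 0.997, -0.0], [-0.0, -0.0, -1.0]]
ft_force: [0.8, 0.1, -3.9]
grip_width: 0.013
gripper_force: 59.8
```

Call:
jog_arm:
  hand: [0.005,0.005,0.005,0.005,0.005]
  travel:
    - [0,0,-0.0005]
    - [0,0,-0.0005]
    - [0,0,-0.0004]
    - [0,0,0]
    - [0,0,0]
  yaw: [0,0,0,0,0]

```text
time_s: 10.3
position: [0.5648, 0.0123, 0.1061]
tool_rot: [[-0.997, -0.079, 0.0], [-0.079, 0.997, -0.0], [-0.0, -0.0, -1.0]]
ft_force: [0.1, 0.7, -4.2]
grip_width: 0.0137
gripper_force: 59.8
```

Call:
jog_arm:
  hand: [0.005,0.005,0.005,0.005,0.005]
  travel:
    - [0,0,-0.0005]
    - [0,0,-0.0005]
    - [0,0,-0.0004]
    - [0,0,0]
    - [0,0,0]
  yaw: [0,0,0,0,0]

```text
time_s: 10.92
position: [0.5648, 0.0123, 0.1047]
tool_rot: [[-0.997, -0.079, 0.0], [-0.079, 0.997, -0.0], [-0.0, -0.0, -1.0]]
ft_force: [-0.6, 0.0, -3.4]
grip_width: 0.013
gripper_force: 59.8
```

Call:
jog_arm:
  hand: [0.005,0.005,0.005,0.005,0.005]
  travel:
    - [0,0,-0.0005]
    - [0,0,-0.0005]
    - [0,0,0]
    - [0,0,0]
    - [0,0,0]
  yaw: [0,0,0,0,0]

```text
time_s: 11.55
position: [0.5648, 0.0122, 0.1038]
tool_rot: [[-0.997, -0.079, -0.0], [-0.079, 0.997, -0.0], [0.0, -0.0, -1.0]]
ft_force: [-0.2, -1.0, -2.9]
grip_width: 0.0132
gripper_force: 60.1
```

Call:
jog_arm:
  hand: [0.005,0.005,0.005,0.005,0.005]
  travel:
    - [0,0,-0.0004]
    - [0,0,-0.0003]
    - [0,0,0]
    - [0,0,0]
    - [0,0,0]
  yaw: [0,0,0,0,0]

```text
time_s: 12.18
position: [0.5648, 0.0122, 0.1031]
tool_rot: [[-0.997, -0.079, 0.0], [-0.079, 0.997, -0.0], [-0.0, -0.0, -1.0]]
ft_force: [-0.6, -2.1, 0.9]
grip_width: 0.013
gripper_force: 60.5
```

Call:
jog_arm:
  hand: [0.005,0.005,0.005,0.005,0.005]
  travel:
    - [0,-0.0003,-0.0002]
    - [0,0,-0.0002]
    - [0,0,0]
    - [0,0,0]
    - [0,0,0]
  yaw: [0,0,0,0,0]

```text
time_s: 12.8
position: [0.5648, 0.012, 0.1026]
tool_rot: [[-0.997, -0.079, 0.0], [-0.079, 0.997, 0.0], [-0.0, 0.0, -1.0]]
ft_force: [-3.0, -2.8, 0.1]
grip_width: 0.0129
gripper_force: 60.5
```

Call:
jog_arm:
  hand: [0.005,0.005,0.005,0.005,0.005]
  travel:
    - [-0.0004,-0.0003,0]
    - [0,0,-0.0003]
    - [0,0,0]
    - [0,0,0]
    - [0,0,0]
  yaw: [0,0,0,0,0]

```text
time_s: 13.42
position: [0.5645, 0.0117, 0.1023]
tool_rot: [[-0.997, -0.079, 0.0], [-0.079, 0.997, 0.0], [-0.0, 0.0, -1.0]]
ft_force: [-0.5, -0.3, -0.8]
grip_width: 0.013
gripper_force: 60.4
```

```bash
python3 - <<'E'
from h import *
s=env.observe();print(s['position'],s['ft_force'],s['wrist_torque'],s['tool_rot'][2])
E
```

```text
[0.56446231 0.01172435 0.10233968] [-0.53164012 -0.31098894 -0.79668358] [-0.1184175  -0.01097561 -0.0268414 ] [-2.35956019e-04  7.43538433e-05 -9.99999969e-01]
```

Call:
jog_arm:
  hand: [0.005,0.005,0.005,0.005,0.005]
  travel:
    - [0,0,-0.0003]
    - [0,0,-0.0003]
    - [0,0,0]
    - [0,0,0]
    - [0,0,0]
  yaw: [0,0,0,0,0]

```text
time_s: 14.05
position: [0.5645, 0.0117, 0.1019]
tool_rot: [[-0.997, -0.079, 0.0], [-0.079, 0.997, -0.0], [-0.0, -0.0, -1.0]]
ft_force: [-0.1, -1.1, 3.6]
grip_width: 0.013
gripper_force: 60.9
```

Call:
jog_arm:
  hand: [0.005,0.005,0.005,0.005,0.005]
  travel:
    - [0,-0.0001,-0.0002]
    - [0,0,-0.0002]
    - [0,0,0]
    - [0,0,0]
    - [0,0,0]
  yaw: [0,0,0,0,0]

```text
time_s: 14.68
position: [0.5645, 0.0116, 0.1015]
tool_rot: [[-0.997, -0.079, 0.0], [-0.079, 0.997, -0.0], [-0.0, -0.0, -1.0]]
ft_force: [-0.1, 0.3, 5.5]
grip_width: 0.0132
gripper_force: 61.2
```

Call:
jog_arm:
  hand: [0.005,0.005,0.005,0.005,0.005]
  travel:
    - [0,0,0]
    - [0,0,0]
    - [0,0,0]
    - [0,0,0]
    - [0,0,0]
  yaw: [0,0,0,0,0]

```text
time_s: 15.3
position: [0.5645, 0.0116, 0.1015]
tool_rot: [[-0.997, -0.079, 0.0], [-0.079, 0.997, 0.0], [-0.0, -0.0, -1.0]]
ft_force: [-0.8, 1.5, 6.0]
grip_width: 0.0128
gripper_force: 61.2
```

Call:
jog_arm:
  hand: [0.005,0.005,0.005,0.005,0.005]
  travel:
    - [0,0,0]
    - [0,0,0]
    - [0,0,0]
    - [0,0,0]
    - [0,0,0]
  yaw: [0.04,0.04,0.04,0.04,0.04]

```text
time_s: 15.92
position: [0.5645, 0.0116, 0.1015]
tool_rot: [[-0.961, -0.276, 0.0], [-0.276, 0.961, 0.0], [-0.001, 0.0, -1.0]]
ft_force: [-1.0, 0.6, 4.7]
grip_width: 0.0133
gripper_force: 61.7
```

Call:
jog_arm:
  hand: [0.005,0.005,0.005,0.005,0.005]
  travel:
    - [0,0,-0.0001]
    - [0,0,0]
    - [0,0,0]
    - [0,0,0]
    - [0,0,0]
  yaw: [0.05,0.05,0.05,0,0]

```text
time_s: 16.55
position: [0.5645, 0.0116, 0.1014]
tool_rot: [[-0.91, -0.416, 0.0], [-0.416, 0.91, 0.0], [-0.0, -0.0, -1.0]]
ft_force: [-1.3, 0.7, 5.9]
grip_width: 0.0132
gripper_force: 61.6
```

Call:
jog_arm:
  hand: [0.005,0.005,0.005,0.005,0.005]
  travel:
    - [0,0,0]
    - [0,0,0]
    - [0,0,0]
    - [0,0,0]
    - [0,0,0]
  yaw: [-0.05,-0.05,-0.05,-0.05,-0.05]

```text
time_s: 17.18
position: [0.5645, 0.0116, 0.1015]
tool_rot: [[-0.984, -0.178, 0.0], [-0.178, 0.984, -0.0], [-0.0, -0.0, -1.0]]
ft_force: [-1.6, 0.1, 5.1]
grip_width: 0.0129
gripper_force: 61.7
```

Call:
jog_arm:
  hand: [0.005,0.005,0.005,0.005,0.005]
  travel:
    - [0,0,0]
    - [0,0,0]
    - [0,0,0]
    - [0,0,0]
    - [0,0,0]
  yaw: [-0.05,-0.05,-0.05,-0.05,-0.05]

```text
time_s: 17.8
position: [0.5645, 0.0116, 0.1015]
tool_rot: [[-0.997, 0.071, 0.0], [0.071, 0.997, -0.0], [-0.0, -0.0, -1.0]]
ft_force: [-1.2, 0.9, 5.2]
grip_width: 0.013
gripper_force: 61.8
```

Call:
jog_arm:
  hand: [0.005,0.005,0.005,0.005,0.005]
  travel:
    - [0,0,0]
    - [0,0,0]
    - [0,0,0]
    - [0,0,0]
    - [0,0,0]
  yaw: [-0.05,-0.05,-0.05,-0.05,0]

```text
time_s: 18.42
position: [0.5645, 0.0116, 0.1014]
tool_rot: [[-0.964, 0.267, 0.0], [0.267, 0.964, -0.0], [-0.0, -0.0, -1.0]]
ft_force: [-0.6, 0.2, 4.8]
grip_width: 0.013
gripper_force: 61.4
```

Call:
jog_arm:
  hand: [0.005,0.005,0.005,0.005,0.005]
  travel:
    - [0,0,0]
    - [0,0,0]
    - [0,0,0]
    - [0,0,0]
    - [0,0,0]
  yaw: [0,0.05,0.05,0.05,0.05]

```text
time_s: 19.05
position: [0.5645, 0.0116, 0.1015]
tool_rot: [[-0.998, 0.07, 0.0], [0.07, 0.998, 0.0], [-0.0, 0.0, -1.0]]
ft_force: [-0.7, 0.9, 5.0]
grip_width: 0.0133
gripper_force: 62.1
```

Call:
jog_arm:
  hand: [0.005,0.005,0.005,0.005,0.005]
  travel:
    - [0,0,0]
    - [0,0,0]
    - [0,0,0]
    - [0,0,0]
    - [0,0,0]
  yaw: [0.05,0.05,0.05,0,0]

```text
time_s: 19.68
position: [0.5645, 0.0116, 0.1014]
tool_rot: [[-0.997, -0.078, 0.0], [-0.078, 0.997, 0.0], [-0.0, 0.0, -1.0]]
ft_force: [-0.1, -0.1, 5.3]
grip_width: 0.0128
gripper_force: 61.7
```

Call:
jog_arm:
  hand: [0.005,0.005,0.03,0.045,0.05]
  travel:
    - [0,0,0.0004]
    - [0,0,0.0004]
    - [0,0,0]
    - [0,0,0]
    - [0,0,0]
  yaw: [0,0,0,0,0]

```text
time_s: 20.3
position: [0.5643, 0.0116, 0.1018]
tool_rot: [[-0.997, -0.079, -0.0], [-0.079, 0.997, -0.0], [0.0, 0.0, -1.0]]
ft_force: [0.7, -0.4, 0.6]
grip_width: 0.05
gripper_force: 0.0
```

Call:
jog_arm:
  hand: [0.06,0.06,0.06,0.06,0.06]
  travel:
    - [0,0,0]
    - [0,0,0]
    - [0,0,0.02]
    - [0,0,0.04]
    - [0,0,0.04]
  yaw: [0,0,0,0,0]

```text
time_s: 20.92
position: [0.5642, 0.0116, 0.2031]
tool_rot: [[-0.997, -0.079, -0.001], [-0.079, 0.997, 0.0], [0.001, 0.0, -1.0]]
ft_force: [1.0, -0.3, 0.6]
grip_width: 0.0599
gripper_force: 0.0
```

```bash
python3 - <<'E'
from h import *
s=env.observe();im=env.get_image('wrist');t=env.get_image('top')[:,:,::-1]
print(s['position'],s['ft_force'],s['grip_width'])
cv2.imwrite('pics/w4.png',np.vstack([cv2.resize(im[90:350,180:460,::-1],(560,520))]))
cv2.imwrite('pics/t4.png',cv2.resize(t[165:275,220:380],(800,550),interpolation=cv2.INTER_CUBIC))
E
```

```text
[0.56420637 0.01158751 0.20307712] [ 0.99575678 -0.28277426  0.6428018 ] 0.05989272273886049
```

View pics/w4.png

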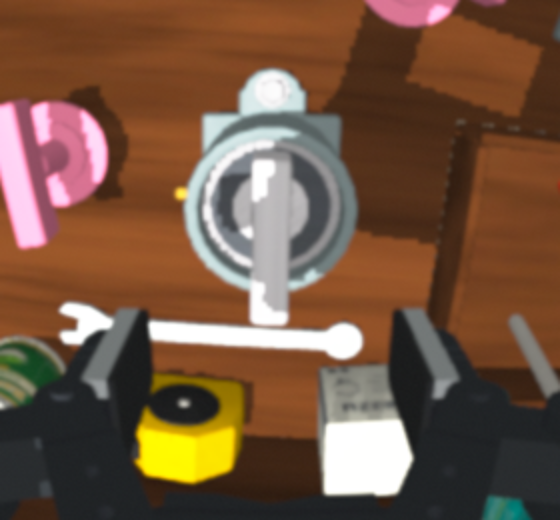

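The cone sits upright and centred in the wide cup. The bar, from (271,158) to (269,323), is in line with the bolt at (272,92), and the fingers are clear. I'm handing it in.

```bash
python3 -c "
from rig import env
print(env.close_job())"
```

```text
the job is handed in; nothing more can be done
None
```

The cone is seated in the wide cup, was pressed at about 10 N and rocked 20 degrees each way, then released upright with the bar in line with the bolts; the job is handed in at about 21 s, with no verdict returned.

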